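# Turn the sorting carousel to the square tub

## Robot

A 6-joint arm with a two-finger parallel gripper is mounted at the origin on the work surface. World frame = base frame: x ahead of the robot, y to its left, z up, the work surface at z = 0. Lengths are in m, angles in rad, forces in N, time in s.
With the tool pointing down it reaches from about 0.375 to 0.975 m from the base axis. Payload 3.8 kg.
Tool frame: the origin (TCP) lies on the centre line of the jaws, within the pads' length; the fingertips stand 25 mm ahead of it and the grasp point (between the pads) lies 6 mm ahead of it; z points along the fingers, y is the line along which they close (so a half turn about z gives the same grasp; the last joint's range is limited). The gripper opens to 85 mm and grips with 20 to 120 N. Pads are 22 mm wide; open, the fingers measure 114 mm over their backs; the gripper's body (76 mm by 85 mm) begins 54 mm behind the grasp point. The pads swing forward as they close: fully open they stand 13 mm farther back than shut.
Start: joints at [1.298, 0.264, 1.604, -0, 1.274, -0.037], TCP at [0.158, 0.656, 0.256] pointing down, gripper open.
Joint ranges: [-2.63, 2.63], [-0.94, 2.18], [0.31, 2.57], [-1.31, 4.45], [0, 2.66], [-2.55, 2.55]. Speed limits (rad/s): [2.57, 2.57, 3.14, 3.14, 3.14, 3.14].

## Interface

Orientations are given as a unit quaternion [w, x, y, z].
In Python, from cell import arm gives the robot as it stands. The module is installed in compiled form; this text tells all that it offers.
- The arm moves only by the tool move_arm, never from a script. Its arguments are lists of equal length, an entry for each row: "translation": the shift along the tool's x, y, z in m, a list of three; "dr": the turn, a rotation vector about the tool's x, y, z in rad, a list of three; "fingers": the gripper's target within -1 to 1 (fully open at 1, half-way at 0, shut at -1). In form: {"translation": [[dx, dy, dz], ...], "dr": [[ax, ay, az], ...], "fingers": [fingers, ...]}. A call has 1 to 12 rows; each row shifts and turns the commanded pose from where the row before left it, along the tool's axes as they then stand; what a row does not reach is not made up. A row lasts 1/12 s, in which the tool goes at most 41.7 mm and 7.16 degrees, less where a joint would pass 70% of its speed; a pose out of reach is approached as far as the arm can. A call is refused whole if a number of a shift passes 0.0417 or a number of a turn 0.125, either way. A call with a gripper value outside its range is refused whole. The fingers move at their own pace and stop on an object; "force" is the grip in N (left out, the last holds). Time passes only in rows, so rows that do not move let the fingers close. It gives the time, the measured TCP pose, the force, the opening and the grip force at its end, in the units of the state.
- arm.read_state(): the state, without advancing time (a new reading comes with each control period).
- arm.snapshot(name): name is "scene" or "top" or "wrist"; returns a dict with "pixels" (400x640x3 uint8, red, green, blue), "depth" (400x640 float32, m along the optical axis (not along the pixel's ray), 0 where there is no reading), "fx", "fy", "cx", "cy" (pixels), "k1" (the pictures are not rectified: a ray, as slopes to the right and down, at radius r is drawn at 1 + k1 r^2 times it, then the intrinsics apply), "R" (3x3) and "t" (3): a world point X has camera coordinates R X + t. Camera axes: x right, y down, z forward; pixel columns grow to the right and rows downward; lengths in m; the calibration is good to about 2 mm. A picture is of the moment at which its call begins.
- arm.sign_off(): hands the job in; it is judged then, once.
The state is a dict: "clock": time; "joint_positions": joint angles; "joint_vel": joint speeds; "joint_efforts": joint torques, N m; "tcp_pos": TCP position; "ee_rot": TCP orientation; "ft_force": force on the tool from outside, world axes, zero at the start; "torque": the same for the moment, N m; "grip_width": finger opening in m; "grasp_force": force on a finger pad.
Only numpy, scipy, OpenCV 4.12 (cv2) and the standard library are available. Lean on these libraries where they do the work, as an engineer would, in place of code of your own. Each camera call takes 0.05 s, during which the arm holds its last target. There are 200 camera calls.

## Task

Push the rim of the sorting carousel round with the fingertips until the square tub is squarely in front of the loading ledge, where a crushed can waits, then let go. Turn it gently, do not touch or lift the tubs, which stand loose on it, and leave the cans, the brush and everything else where they are.

Things in the scene. Friction and masses are not known exactly. Their poses are not given: they have to be found in the camera images.
- stand: the carousel's fixed dark steel stand: plinth 150 mm across, 18 mm high under the turntable. Origin: on the carousel's axis, at table height. Its -x axis points to the front, roughly towards the robot, where the loading ledge stands
- ledge (a point): middle of the loading ledge's top: a fixed block 76 mm deep (190 to 266 mm in front of the carousel's axis), 110 mm wide, 40 mm high. A flat bar 50 mm wide and 5 mm high on the table joins it to the plinth, so it lies under the rim at the front only
- front_spot (a point): the point where the square tub's centre must come: 85 mm from the carousel's axis straight towards the ledge, at the height of the turntable's top (40 mm). Fixed to the stand
- turntable: plywood disc 260 mm across, 20 mm thick, underside 20 mm and top 40 mm above the table; steel hub 40 mm across, 12 mm high. Turns about the vertical axis at its centre, either way without stops; bearing friction stops it at once when not pushed. Origin: centre of the underside. The square tub stands on its -x side, round tubs on the other three
- lug (a point): centre of one of eight alike wooden push lugs that stick out of the rim like ship's-wheel handles, 45 degrees apart, this one 22.5 degrees anticlockwise from the turntable's x axis. Each is 12 mm wide, 20 to 40 mm above the table, and reaches from 130 to 168 mm from the axis; some 100 mm free space between them, down to the table. Pushing one sideways takes about 2 N
- square_tub: the only square tub: empty yellow plastic, 70 x 70 mm, 50 mm tall, open top, walls 4 mm, 120 g, standing loose on the turntable 85 mm from its axis, rim 90 mm above the table; slides or tips easily. Origin: centre of its underside
- round_tub_a: round yellow tub with pull tabs in it, 74 mm across the rim, 50 mm tall, 140 g, standing loose on the turntable 85 mm from the axis on its -y side; slides or tips easily. Origin: centre of its underside
- round_tub_b: round yellow tub with pull tabs in it, 74 mm across the rim, 50 mm tall, 140 g, standing loose on the turntable 85 mm from the axis on its +x side; slides or tips easily. Origin: centre of its underside
- round_tub_c: round yellow tub with pull tabs in it, 74 mm across the rim, 50 mm tall, 140 g, standing loose on the turntable 85 mm from the axis on its +y side; slides or tips easily. Origin: centre of its underside
- crushed_can_a: empty drink can crushed to a flat puck 68 mm across and 24 mm high, 16 g, lying on the loading ledge; a bystander. Origin: centre of its underside
- crushed_can_b: empty drink can crushed to a flat puck 68 mm across and 20 mm high, 16 g, lying on the table left of the carousel; a bystander. Origin: centre of its underside
- crushed_can_c: empty drink can crushed to a flat puck 68 mm across and 28 mm high, 16 g, lying on the table right of the carousel; a bystander. Origin: centre of its underside
- can_a: empty aluminium drink can, 66 mm across, 115 mm tall, standing upright on the table, 30 g; a bystander. Origin: centre of its underside
- can_b: empty aluminium drink can, 66 mm across, 115 mm tall, standing upright on the table, 30 g; a bystander. Origin: centre of its underside
- bench_brush: hand brush 220 mm long lying on the table to the left; a bystander. Its x axis runs along it
- seat_square_tub (a point): the place of the square tub on the turntable's top, where the centre of its underside starts; turns with the turntable
- seat_round_tub_a (a point): the place of the round tub a on the turntable's top, where the centre of its underside starts; turns with the turntable
- seat_round_tub_b (a point): the place of the round tub b on the turntable's top, where the centre of its underside starts; turns with the turntable
- seat_round_tub_c (a point): the place of the round tub c on the turntable's top, where the centre of its underside starts; turns with the turntable

How it is judged:
At the end, for the whole second after the job is handed in: The square tub's centre is within 14 mm (level) of the front spot, 85 mm from the axis straight towards the loading ledge; the turntable and tubs are at rest, every tub upright and within 15 mm of its place on the turntable, and no bystander has moved 30 mm (horizontal distance between square_tub and front_spot below 0.014 m and angular speed of turntable below 0.05 rad/s and not (distance between square_tub and seat_square_tub above 0.015 m or angle between any of square_tub, round_tub_a, round_tub_b, round_tub_c's own z axis and vertical above 0.2 rad or distance between round_tub_a and seat_round_tub_a above 0.015 m or distance between round_tub_b and seat_round_tub_b above 0.015 m or distance between round_tub_c and seat_round_tub_c above 0.015 m) and linear speed of each of square_tub, round_tub_a, round_tub_b, round_tub_c below 0.02 m/s and distance of each of crushed_can_a, crushed_can_b, crushed_can_c, can_a, can_b, bench_brush from where it was at the start of the episode below 0.03 m); the robot touches nothing.
It fails at once if a tub is lifted, tipped or shifted more than 15 mm on the turntable (distance between square_tub and seat_square_tub above 0.015 m or angle between any of square_tub, round_tub_a, round_tub_b, round_tub_c's own z axis and vertical above 0.2 rad or distance between round_tub_a and seat_round_tub_a above 0.015 m or distance between round_tub_b and seat_round_tub_b above 0.015 m or distance between round_tub_c and seat_round_tub_c above 0.015 m).
It fails at once if a tub is pushed or held by the robot (more than 2 N) (contact force between any of the fingers, the arm and square_tub above 2 N or contact force between any of the fingers, the arm and round_tub_a above 2 N or contact force between any of the fingers, the arm and round_tub_b above 2 N or contact force between any of the fingers, the arm and round_tub_c above 2 N).
It fails at once if the carousel is spun faster than 2.5 rad/s (angular speed of turntable above 2.5 rad/s).
It fails at once if a can or the brush is moved 30 mm or more (distance of any of crushed_can_a, crushed_can_b, crushed_can_c, can_a, can_b, bench_brush from where it was at the start of the episode above 0.03 m).
It also fails if it takes over 72 s, if anything falls off the work surface, if the arm or the gripper's body presses on something with over 40 N, if the wrist force passes 120 N, or if a joint passes its speed limit or range.

## Working session

There is one attempt and no reset: what is moved stays moved. The work goes in short steps, Python scripts to look and compute and a tool call to move; the robot and the scene stay as the last step left them, time stands still between calls to the robot, and variables do not carry over. Pictures are saved under pics/ and viewed, at most 10 in all, crops included, and the job is handed in when it is done.

Besides the shell and the picture viewer there is one more tool, called after "Call:" by a JSON object that holds its "fn" and its "kwargs". move_arm: Moves the arm, as the interface text tells. Its arguments: {"type":"object","properties":{"translation":{"type":"array"},"dr":{"type":"array"},"fingers":{"type":"array"},"force":{"type":"number"}},"required":["translation","dr","fingers"]}

```bash
mkdir -p pics
cat > h.py <<'E'
import numpy as np, cv2
from cell import arm
def ray(s,u,v):
    x=np.array([[(u-s['cx'])/s['fx'],(v-s['cy'])/s['fy']]])[0]
    p=x.copy()
    for _ in range(20): p=x/(1+s['k1']*(p@p))
    return np.array([p[0],p[1],1.])
def onplane(s,u,v,z):
    d=s['R'].T@ray(s,u,v); c=-s['R'].T@s['t']
    return c+d*(z-c[2])/d[2]
def proj(s,X):
    c=s['R']@np.array(X)+s['t']; p=c[:2]/c[2]; p=p*(1+s['k1']*(p@p))
    return np.array([p[0]*s['fx']+s['cx'],p[1]*s['fy']+s['cy']])
def save(s,n): cv2.imwrite('pics/'+n+'.png',s['pixels'][:,:,::-1])
E
python3 - <<'E'
from h import *
for n in('top','scene'):
    s=arm.snapshot(n); save(s,n+'0'); print(n,-s['R'].T@s['t'],s['R'],s['fx'],s['cx'],s['cy'],s['k1'])
print(arm.read_state())
E
```

```text
top [0.39252883 0.05663349 1.22307343] [[-0.01481541 -0.99967575  0.02070983]
 [-0.99169392  0.01204426 -0.12805506]
 [ 0.1277641  -0.022435   -0.99155081]] 415.5864802401028 319.1948474884642 198.7964278318788 -0.08304516477170333
scene [ 1.37409013 -0.60669703  1.02824334] [[ 6.21273279e-01  7.83593963e-01 -1.19618132e-04]
 [ 5.21184361e-01 -4.13335538e-01 -7.46673017e-01]
 [-5.85137911e-01  4.63825651e-01 -6.65191244e-01]] 461.2451615150421 321.20421589738015 200.67434054049156 -0.12133343325198255
{'clock': 0.1, 'joint_positions': array([ 1.29810264e+00,  2.64732948e-01,  1.60522180e+00, -8.44635540e-06,
        1.27371665e+00, -3.69198922e-02]), 'joint_vel': array([-4.66811852e-04, -6.32771793e-04, -1.39336083e-03, -1.43017175e-03,
        6.32929018e-05, -6.60703641e-04]), 'joint_efforts': array([ 1.01782509e-03, -5.16695881e+01, -3.68592954e+01,  1.27375392e-04,
        6.08845032e-03, -1.87504207e-05]), 'tcp_pos': array([0.157531  , 0.65573724, 0.25505777]), 'ee_rot': array([-1.56271050e-04,  1.17612737e-01,  9.93058993e-01, -1.02756324e-03]), 'ft_force': array([ 0.30441552, -0.38282031,  0.13353504]), 'torque': array([-0.00220356,  0.03592133,  0.00808828]), 'grasp_force': 0.0, 'grip_width': 0.08551088076466407}
```

View pics/top0.png

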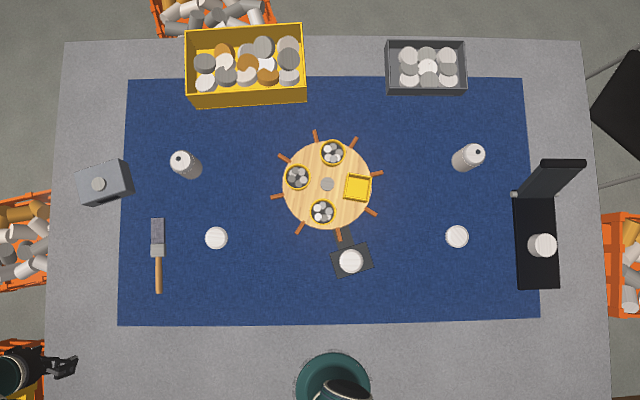

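View pics/scene0.png

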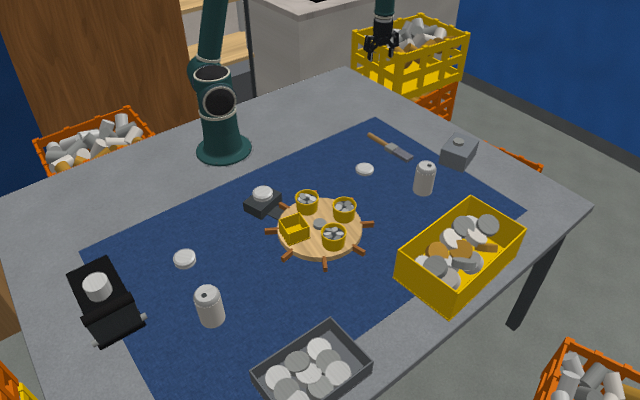

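The top view shows the carousel centred near (327,185), the square tub right of it at (357,188), and the ledge below at (351,260), with can A on it. The tub has to go clockwise by roughly 70°. The scene view shows the same layout, with the arm clear at the back.

```bash
cat > meas.py <<'E'
from h import *
def lugs(s,c):
    # orange-brown lug pixels cast on z=0.04, kept in annulus
    hsv=cv2.cvtColor(s['pixels'],cv2.COLOR_RGB2HSV)
    m=cv2.inRange(hsv,(3,90,90),(17,255,255))
    n,l,st,ce=cv2.connectedComponentsWithStats(m)
    out=[]
    for i in range(1,n):
        if st[i,4]<8: continue
        p=onplane(s,*ce[i],0.038)[:2]-c
        if .11<np.hypot(*p)<.2: out.append((np.degrees(np.arctan2(p[1],p[0])),np.hypot(*p),st[i,4]))
    return sorted(out)
def yellow(s):
    hsv=cv2.cvtColor(s['pixels'],cv2.COLOR_RGB2HSV)
    return cv2.inRange(hsv,(22,150,90),(32,255,255))
E
python3 - <<'E'
from meas import *
s=arm.snapshot('top')
hsv=cv2.cvtColor(s['pixels'],cv2.COLOR_RGB2HSV)
for u,v in[(318,160),(340,215),(374,211),(277,196),(357,188),(327,184),(336,258),(60+300,245)]: print(u,v,hsv[v,u],s['depth'][v,u])
# disc: tan region + yellow, hull -> ellipse -> centre on z=.04
wood=cv2.inRange(hsv,(8,40,120),(35,255,255)); wood[:130]=0;wood[240:]=0;wood[:,:265]=0;wood[:,390:]=0
wood=cv2.morphologyEx(wood,cv2.MORPH_CLOSE,np.ones((9,9)));wood=cv2.morphologyEx(wood,cv2.MORPH_OPEN,np.ones((13,13)))
cs,_=cv2.findContours(wood,0,1);k=max(cs,key=cv2.contourArea)[:,0]
P=np.array([onplane(s,*p,.04)[:2] for p in k]);(c,r)=cv2.minEnclosingCircle(P.astype(np.float32));
print('disc c',c,r,'mean fit',np.linalg.lstsq(np.c_[2*P,np.ones(len(P))],(P**2).sum(1),rcond=None)[0])
h=onplane(s,327,184.5,.052);print('hub',h)
for L in lugs(s,np.array(h[:2])):print(L)
# dark ledge
m=cv2.inRange(hsv,(0,0,0),(180,130,95));m[:232]=0;m[285:]=0;m[:,:325]=0;m[:,380:]=0
n,l,st,ce=cv2.connectedComponentsWithStats(m);print(st,ce)
big=np.zeros((500,800,3),np.uint8)
cr=s['pixels'][120:290,240:420,::-1];cv2.imwrite('pics/crop.png',cv2.resize(cr,None,fx=3.5,fy=3.5,interpolation=2)[:598])
E
```

```text
318 160 [ 19  99 234] 1.203629
340 215 [ 19 104 232] 1.1883311
374 211 [  4  91 149] 1.1883044
277 196 [ 13 161 200] 1.1942513
357 188 [ 25 189 243] 1.1950723
327 184 [ 16  22 177] 1.1882886
336 258 [105  12  86] 1.1719477
360 245 [120   3  85] 1.1769702
disc c (0.5881844162940979, 0.0068578943610191345) 0.1472855657339096 mean fit [ 0.58528944 -0.0021482  -0.32945618]
hub [0.58432028 0.00723124 0.052     ]
(np.float64(-166.30204337176338), np.float64(0.13992073491640114), np.int32(85))
(np.float64(-121.8690738362054), np.float64(0.14490684991987265), np.int32(68))
(np.float64(-76.5665456791739), np.float64(0.14792249154876877), np.int32(60))
(np.float64(-57.148347857413704), np.float64(0.11320832009441478), np.int32(56))
(np.float64(-32.0781893690426), np.float64(0.1493987524603155), np.int32(54))
(np.float64(12.240187226635221), np.float64(0.1482017421174284), np.int32(65))
(np.float64(35.70578778797884), np.float64(0.11014906263321542), np.int32(105))
(np.float64(56.508901611222484), np.float64(0.14680940201820547), np.int32(70))
(np.float64(100.65596973256176), np.float64(0.11680058018491282), np.int32(26))
(np.float64(101.12622585489063), np.float64(0.14591594005826267), np.int32(66))
(np.float64(143.28880935523776), np.float64(0.1323746639497383), np.int32(94))
[[     0      0    640    400 255173]
 [   329    232     46     47    827]] [[319.40288745 199.32307885]
 [349.4643289  254.08948005]]
```

View pics/crop.png

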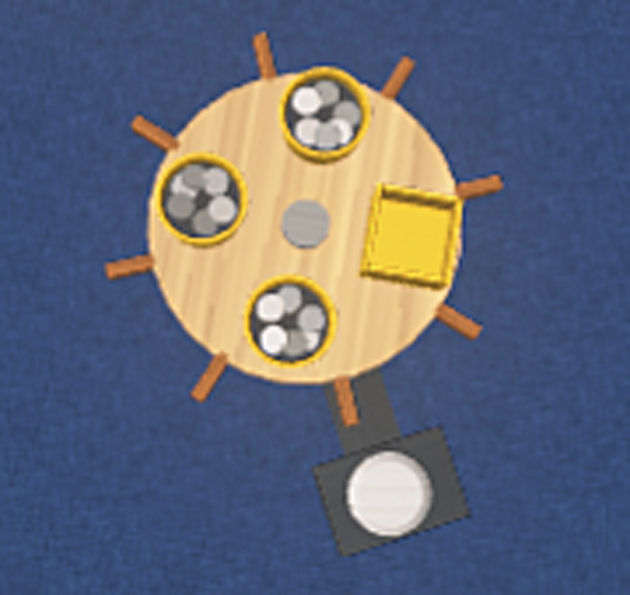

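The crop shows the eight lugs clearly. The ledge corners are at crop (315,466), (440,428), (468,515) and (343,556), and the hub is at (305,223). I'll compute the angles next.

```bash
cat >> meas.py <<'E'
from scipy.optimize import least_squares
def fit(s,c0,rmin=.135,rmax=.17):
    # centre + phase of the 8 lug pattern from lug outer pixels' directions
    hsv=cv2.cvtColor(s['pixels'],cv2.COLOR_RGB2HSV)
    m=cv2.inRange(hsv,(3,90,60),(17,255,255)); v,u=np.nonzero(m)
    P=np.array([onplane(s,a,b,.038)[:2] for a,b in zip(u,v) if True]) 
    d=np.hypot(*(P-c0).T);P=P[(d>rmin)&(d<rmax)]
    def res(q):
        w=P-q[:2];a=np.arctan2(w[:,1],w[:,0])-q[2]
        a=(a+np.pi/8)%(np.pi/4)-np.pi/8
        return np.hypot(*w.T)*np.sin(a)
    best=min((least_squares(res,[*c0,p],loss='soft_l1',f_scale=.003) for p in np.radians([0,11,22,33])),key=lambda r:r.cost)
    return best.x,np.sqrt(np.mean(best.fun**2)),len(P)
E
python3 - <<'E'
from meas import *
s=arm.snapshot('top')
q,e,n=fit(s,np.array([.5853,.0065])); print('centre',q[:2],'phase',np.degrees(q[2])%45,e,n)
c=q[:2]
C=[onplane(s,240+a/3.5,120+b/3.5,.04)[:2] for a,b in[(315,466),(440,428),(468,515),(343,556)]]
L=np.mean(C,0);w=L-c;print('ledge',L,np.hypot(*w),np.degrees(np.arctan2(w[1],w[0])));
for i in range(4):
    e=C[(i+1)%4]-C[i];print(np.hypot(*e),np.degrees(np.arctan2(e[1],e[0])))
# tub outline
T=[onplane(s,240+a/3.5,120+b/3.5,.09)[:2] for a,b in[(379,183),(462,198),(445,289),(361,272)]]
t=np.mean(T,0)-c;print('tub',np.mean(T,0),np.hypot(*t),np.degrees(np.arctan2(t[1],t[0])))
for p in[(215,237,.02),(457,236,.028),(185,163,.06),(472,156,.06)]:print(onplane(s,*p)[:2])
E
```

```text
centre [0.58709926 0.00788763] phase 12.268736927637052 0.0036853795469042176 392
ledge [ 0.36841489 -0.06005985] 0.22899720143746835 -162.73944378189523
0.10627728340915285 -74.14461788957169
0.07350596514193132 -163.50681935032873
0.10641321594761137 106.86363681123657
0.07537714543447255 16.386541018192272
tub [ 0.56950835 -0.07594469] 0.08565803697678162 -101.8506986992159
[0.4399877  0.33196212]
[ 0.432271  -0.3706508]
[0.65035077 0.41291715]
[ 0.66296325 -0.4178029 ]
```

Ledge direction is about -163.3° and the tub is at about -100.2°, so it must turn about 63° clockwise. I'll push the lug at -77.7° from its anticlockwise side, starting above the gap at -55°.

Call:
{"fn": "move_arm", "kwargs": {"translation": [[-0.024,-0.022,0],[-0.025,-0.023,0],[-0.025,-0.023,0],[-0.025,-0.023,0],[-0.025,-0.023,0],[-0.025,-0.023,0],[-0.025,-0.023,0],[-0.025,-0.023,0],[-0.025,-0.023,0],[-0.025,-0.023,0],[-0.025,-0.023,0],[-0.025,-0.023,0]], "dr": [[0,0,0],[0,0,0],[0,0,0],[0,0,0],[0,0,0],[0,0,0],[0,0,0],[0,0,0],[0,0,0],[0,0,0],[0,0,0],[0,0,0]], "fingers": [-1,-1,-1,-1,-1,-1,-1,-1,-1,-1,-1,-1]}}

```text
clock: 1.2
tcp_pos: [0.3847, 0.3175, 0.2563]
ee_rot: [0.0, 0.117, 0.993, 0.0]
ft_force: [1.0, 0.2, -0.2]
grip_width: -0.0
grasp_force: 0.0
```

Call:
{"fn": "move_arm", "kwargs": {"translation": [[-0.025,-0.023,0],[-0.025,-0.023,0],[-0.025,-0.023,0],[-0.025,-0.023,0],[-0.025,-0.023,0],[-0.025,-0.023,0],[-0.025,-0.023,0],[-0.025,-0.023,0],[-0.025,-0.023,0],[-0.025,-0.023,0],[-0.025,-0.023,0],[-0.025,-0.023,0]], "dr": [[0,0,0],[0,0,0],[0,0,0],[0,0,0],[0,0,0],[0,0,0],[0,0,0],[0,0,0],[0,0,0],[0,0,0],[0,0,0],[0,0,0]], "fingers": [-1,-1,-1,-1,-1,-1,-1,-1,-1,-1,-1,-1]}}

```text
clock: 2.2
tcp_pos: [0.6119, -0.021, 0.2561]
ee_rot: [-0.0, 0.118, 0.993, 0.0]
ft_force: [0.6, 0.8, 0.2]
grip_width: -0.0003
grasp_force: 0.0
```

Call:
{"fn": "move_arm", "kwargs": {"translation": [[-0.025,-0.023,0],[-0.025,-0.023,0],[-0.02,-0.012,0],[0,0,0],[0,0,0],[0,0,0],[0,0,0],[0,0,0],[0,0,0],[0,0,0],[0,0,0]], "dr": [[0,0,0],[0,0,0],[0,0,0],[0,0,0.12],[0,0,0.12],[0,0,0.12],[0,0,0.12],[0,0,0.12],[0,0,0.12],[0,0,0],[0,0,0]], "fingers": [-1,-1,-1,-1,-1,-1,-1,-1,-1,-1,-1]}}

```text
clock: 3.12
tcp_pos: [0.6657, -0.0921, 0.256]
ee_rot: [-0.0, 0.458, 0.889, -0.0]
ft_force: [-0.4, 0.2, 0.5]
grip_width: 0.0001
grasp_force: 0.0
```

Call:
{"fn": "move_arm", "kwargs": {"translation": [[-0.015,-0.003,0],[-0.014,-0.003,0.01],[0,0,0.03],[0,0,0.03],[0,0,0]], "dr": [[0,0,0],[0,0,0],[0,0,0],[0,0,0],[0,0,0]], "fingers": [-1,-1,-1,-1,-1]}}

```text
clock: 3.53
tcp_pos: [0.6736, -0.12, 0.1779]
ee_rot: [-0.006, 0.46, 0.888, -0.002]
ft_force: [-1.6, 1.3, -1.5]
grip_width: 0.0001
grasp_force: 0.0
```

Run:
```python
from meas import *
s=arm.snapshot('wrist'); save(s,'w1'); print(arm.read_state()['tcp_pos'])
c=np.array([.5871,.0079])
for a in (-32.7,-77.7):
    for r in(.13,.168): print(a,r,proj(s,[*(c+r*np.array([np.cos(np.radians(a)),np.sin(np.radians(a))])),.04]))
t=arm.read_state()['tcp_pos'];print('tip',proj(s,[t[0],t[1],t[2]-.025]),'floor tip',proj(s,[t[0],t[1],.03]))
```

```text
[ 0.6747006  -0.11989798  0.18075919]
-32.7 0.13 [382.48088694 157.97118915]
-32.7 0.168 [397.14109025 199.73264259]
-77.7 0.13 [260.58205636 156.90422747]
-77.7 0.168 [245.05903915 198.27274411]
tip [319.8344226  259.12953797] floor tip [319.79535924 195.75718999]
```

View pics/w1.png

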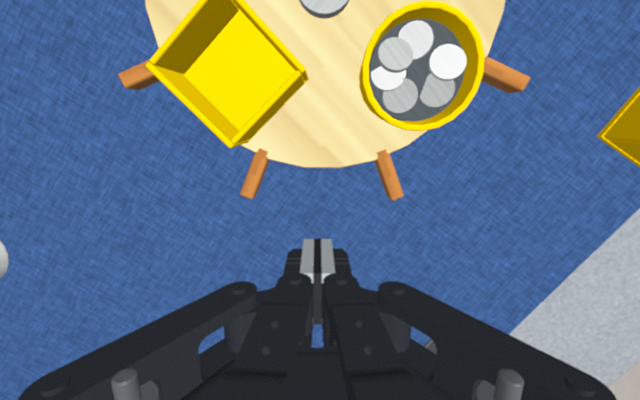

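The wrist view shows the two lugs at (255,175) and (390,175), within a few pixels of the predictions, with the fingertips centred in the gap at column 320. I can descend.

Call:
{"fn": "move_arm", "kwargs": {"translation": [[0,0,0.02],[0,0,0.03],[0,0,0.03],[0,0,0.025],[0,0,0.015],[0,0,0.01],[0,0,0],[0,0,0],[0,0,0]], "dr": [[0,0,0],[0,0,0],[0,0,0],[0,0,0],[0,0,0],[0,0,0],[0,0,0],[0,0,0],[0,0,0]], "fingers": [-1,-1,-1,-1,-1,-1,-1,-1,-1]}}

```text
clock: 4.33
tcp_pos: [0.6795, -0.1197, 0.0586]
ee_rot: [0.002, 0.46, 0.888, 0.0]
ft_force: [0.1, 0.4, 1.0]
grip_width: -0.0
grasp_force: 0.0
```

Run:
```python
from meas import *
t=arm.read_state();print(t['tcp_pos'],t['ee_rot'],t['ft_force'])
w=t['tcp_pos'][:2]-[.5871,.0079];print(np.hypot(*w),np.degrees(np.arctan2(w[1],w[0])))
```

```text
[ 0.67952154 -0.11971266  0.0586092 ] [1.77559983e-03 4.59853404e-01 8.87992946e-01 4.70898273e-04] [0.12786485 0.40741933 1.04654945]
0.15756501363567701 -54.08663370529498
```

Call:
{"fn": "move_arm", "kwargs": {"translation": [[0,0,0.007],[0,0,0],[0.0002,-0.0079,0],[0.0002,-0.0079,0],[0.0002,-0.0079,0],[0.0002,-0.0079,0],[0.0002,-0.0079,0],[0.0002,-0.0079,0],[0.0002,-0.0079,0],[0.0002,-0.0079,0],[0.0002,-0.0079,0],[0.0002,-0.0079,0]], "dr": [[0,0,0],[0,0,0],[0,0,0.05],[0,0,0.05],[0,0,0.05],[0,0,0.05],[0,0,0.05],[0,0,0.05],[0,0,0.05],[0,0,0.05],[0,0,0.05],[0,0,0.05]], "fingers": [-1,-1,-1,-1,-1,-1,-1,-1,-1,-1,-1,-1]}}

```text
clock: 5.33
tcp_pos: [0.6053, -0.1474, 0.0501]
ee_rot: [0.001, 0.666, 0.746, 0.001]
ft_force: [2.0, 0.1, -0.2]
grip_width: 0.0001
grasp_force: 0.9
```

```bash
cat >> meas.py <<'E'
def rep():
    t=arm.read_state();c=np.array([.5871,.0079]);w=t['tcp_pos'][:2]-c;q=t['ee_rot']
    print(t['clock'],t['tcp_pos'],t['ft_force'],'r,th',np.hypot(*w),np.degrees(np.arctan2(w[1],w[0])),'yaw th',2*np.degrees(np.arctan2(q[2],q[1]))-180,'j6',t['joint_positions'][5])
    s=arm.snapshot('top');f,e,n=fit(s,c);print('fit',f[:2],np.degrees(f[2])%45,e,n)
    for L in lugs(s,c):print('%.1f %.3f %d'%L,end='; ')
    return s
E
python3 -c "
from meas import *
rep()"
```

```text
5.3333 [ 0.6053377  -0.14735749  0.05007849] [ 1.9804909   0.08426758 -0.23956914] r,th 0.15632498855698998 -83.30031544086036 yaw th -83.56019107013337 j6 -0.3915487848330121
fit [0.58686015 0.00770504] 44.26795863509163 0.0035964884744904505 334
-160.8 0.125 23; -135.5 0.147 72; -89.6 0.129 13; -67.5 0.120 25; -45.8 0.146 62; -0.9 0.145 64; 18.7 0.116 29; 42.9 0.144 68; 89.3 0.139 80; 122.4 0.113 20; 134.7 0.145 67; 179.3 0.146 69;
```

Contact works: the table has turned 13°, with the lug 7.4° ahead of the TCP. About 50° remains.

Call:
{"fn": "move_arm", "kwargs": {"translation": [[0.0002,-0.0079,0],[0.0002,-0.0079,0],[0.0002,-0.0079,0],[0.0002,-0.0079,0],[0.0002,-0.0079,0],[0.0002,-0.0079,0],[0.0002,-0.0079,0],[0.0002,-0.0079,0],[0.0002,-0.0079,0],[0.0002,-0.0079,0],[0.0002,-0.0079,0],[0.0002,-0.0079,0]], "dr": [[0,0,0.05],[0,0,0.05],[0,0,0.05],[0,0,0.05],[0,0,0.05],[0,0,0.05],[0,0,0.05],[0,0,0.05],[0,0,0.05],[0,0,0.05],[0,0,0.05],[0,0,0.05]], "fingers": [-1,-1,-1,-1,-1,-1,-1,-1,-1,-1,-1,-1]}}

```text
clock: 6.38
tcp_pos: [0.5138, -0.1303, 0.0501]
ee_rot: [0.001, 0.857, 0.516, 0.001]
ft_force: [1.4, -0.9, -1.1]
grip_width: -0.0
grasp_force: 0.9
```

```bash
python3 -c "
from meas import *
rep()"
```

```text
6.3833 [ 0.51378665 -0.13026613  0.05013023] [ 1.40569696 -0.8896296  -1.09385866] r,th 0.1564120379025282 -117.9511988132008 yaw th -117.8672302479804 j6 0.19125371694995624
fit [0.58700109 0.00781141] 9.887439764637051 0.003680971127895457 309
-169.4 0.144 76; -125.2 0.136 36; -96.8 0.113 68; -35.3 0.144 61; -13.2 0.111 40; -0.9 0.129 10; 9.9 0.144 68; 54.8 0.141 83; 86.5 0.111 15; 100.0 0.145 67; 144.8 0.144 65;
```

Call:
{"fn": "move_arm", "kwargs": {"translation": [[0.0002,-0.0079,0],[0.0002,-0.0079,0],[0.0002,-0.0079,0],[0.0002,-0.0079,0],[0.0001,-0.0055,0],[0,-0.004,0],[0,-0.0025,0],[0,0,0],[0,0.008,0],[0,0.012,0],[0,0,0],[0,0,0]], "dr": [[0,0,0.05],[0,0,0.05],[0,0,0.05],[0,0,0.05],[0,0,0.035],[0,0,0.025],[0,0,0.016],[0,0,0],[0,0,0],[0,0,0],[0,0,0],[0,0,0]], "fingers": [-1,-1,-1,-1,-1,-1,-1,-1,-1,-1,-1,-1]}}

```text
clock: 7.43
tcp_pos: [0.4931, -0.1193, 0.0495]
ee_rot: [0.0, 0.919, 0.394, 0.0]
ft_force: [0.6, -0.1, 0.1]
grip_width: 0.0002
grasp_force: 0.0
```

Call:
{"fn": "move_arm", "kwargs": {"translation": [[0,0,-0.015],[0,0,-0.03],[0,0,-0.035],[0,0,-0.035],[0,0,-0.035],[0,0,-0.03],[-0.035,0,0],[-0.035,0,0],[-0.035,0,0],[-0.035,0,0],[0,0,0],[0,0,0]], "dr": [[0,0,0],[0,0,0],[0,0,0],[0,0,0],[0,0,0],[0,0,0],[0,0,0],[0,0,0],[0,0,0],[0,0,0],[0,0,0],[0,0,0]], "fingers": [-1,-1,-1,-1,-1,-1,-1,-1,-1,-1,-1,-1]}}

```text
clock: 8.43
tcp_pos: [0.3943, -0.2207, 0.2291]
ee_rot: [-0.0, 0.92, 0.392, -0.0]
ft_force: [0.7, -0.0, -0.1]
grip_width: -0.0001
grasp_force: 0.0
```

```bash
python3 -c "
from meas import *
s=rep()
cr=s['pixels'][120:290,240:420,::-1];cv2.imwrite('pics/crop2.png',cv2.resize(cr,None,fx=3.5,fy=3.5,interpolation=2)[:598])"
```

```text
8.4333 [ 0.3942793  -0.22073885  0.22912492] [ 0.6682739  -0.00592583 -0.10912953] r,th 0.2990912013785533 -130.14233475012938 yaw th -133.82262978720297 j6 0.19900990589574263
fit [0.58692741 0.00778348] 38.69970795169382 0.0036452912710182436 390
-169.4 0.128 20; -141.2 0.146 70; -118.8 0.119 39; -94.9 0.144 78; -51.4 0.145 65; -7.2 0.144 63; 38.9 0.140 91; 70.3 0.111 27; 83.8 0.145 67; 128.9 0.145 66; 173.6 0.146 61;
```

View pics/crop2.png

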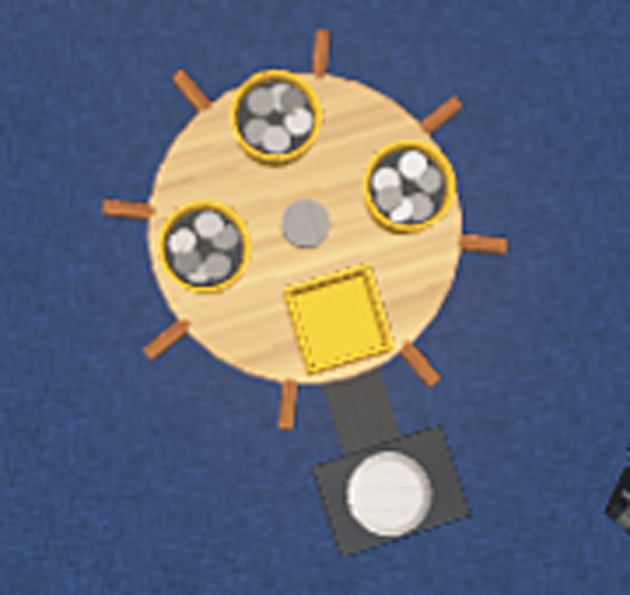

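The tub sits at crop (339,320), its sides parallel to the ledge, with the bar pointing straight out from it and can A undisturbed. A quick numeric check, then hand in.

Run:
```python
from meas import *
s=arm.snapshot('top');c=np.array([.587,.0078])
T=np.mean([onplane(s,240+a/3.5,120+b/3.5,.09)[:2] for a,b in[(285,291),(370,265),(391,348),(311,376)]],0)
a=np.radians(-163.3);F=c+.085*np.array([np.cos(a),np.sin(a)]);d=np.hypot(*(T-F));print(T,F,d)
if d<.009: print(arm.sign_off())
```

```text
[ 0.5031426  -0.01716025] [ 0.50558509 -0.01662564] 0.002500309421033741
the job is handed in; nothing more can be done
None
```

The carousel is turned about 63° clockwise, the square tub's centre measured about 2.5 mm from the front spot (limit 14 mm), the arm is clear of everything, and the job is handed in.

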